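Lock the doming stake into the coppersmith's bench socket

TASK

Take the round-topped (dome) stake from the wooden rack, let its T-shaped foot down lengthwise into the slot of the steel socket on the stump, press it down against the spring and turn it a quarter turn clockwise (seen from above). Then ease off so that it springs up locked and let go; be gentle, keep the force on the socket below 35 N, and leave the other stakes, the cup and the hammer where they are.

Things in the scene. Friction and masses are not known exactly. Their poses are not given: they have to be found in the camera images.
- dome_stake: the tool to fit: bare steel stake, 79 mm tall, 0.3 kg, round dome on top (radius 13 mm). Origin: centre of the underside of its T-foot, z up, x along the foot. T-foot 38 (x) by 14 (y) by 8 mm high; above it a round neck 12 mm in diameter, z = 8 to 22 mm. Starts upright in any one of the rack's pockets, foot 18 mm below the rack's top; lift it straight up
- shank_grip (a point): grip point on dome_stake, 50 mm above its origin, in the square shank 26 x 26 mm (flats facing the stake's x and y) that runs from z = 28 to 66 mm; gripping 0 to 3 mm above this point keeps the fingertips clear of the flange
- shoulder (a point): centre of the underside of dome_stake's round shoulder flange (36 mm in diameter, z = 22 to 28 mm), which stops on the socket's top when the stake is pressed right down
- flat_stake: bystander: the same stake, but with a flat round head (26 mm in diameter, 12 mm high) in place of the dome; in another pocket
- ridge_stake: bystander: the same stake, but with a narrow ridge (26 x 6 mm, 12 mm high) on top; in another pocket
- rack: fixed dark wooden block, 70 (x) by 240 (y) by 34 mm high, origin at the centre of its underside. Three pockets in its top, 42 (x) by 18 (y) mm, 18 mm deep, at y = -80, 0 and +80 mm, hold the three stakes
- bench_block: fixed: round wooden stump slab, 210 mm in diameter, 36 mm high (origin: centre of its underside, on the table, z up), with a dark steel block 130 x 130 mm on it. In a 76 mm square well in the block stands the bright steel socket, 64 x 64 mm, with the slot in its top. The socket was set in by hand: its own pose is not measured, see slot_guess
- block_top (a point): centre of the dark steel block's top face, 81 mm above the origin of bench_block; the socket stands 5 to 14 mm proud of this face
- slot_guess (a point): nominal centre of the slot's mouth, 90.5 mm above bench_block's origin. The true one is off by up to 3 mm in x and y and 4.5 mm in z, and turned by up to 0.03 rad: find it by feel or camera. Slot 42 mm along bench_block's x, 18 mm along y (2 mm play all round the foot), through a plate 8 mm thick. The foot lands on a spring plunger 14 mm below the true mouth
- lock_guess (a point): nominal place of the locked foot's underside (off like slot_guess): 16 mm below the mouth, flange 6 mm above the socket. Lips block the turn until the foot is pressed 6 mm or more down from first meeting the plunger; at 8 mm the flange stops hard. Inner stops allow only 90 degrees clockwise (8 more felt as a stop); eased off there, the foot springs up 6 mm into a wider cross groove
- plunger (a joint): spring plunger in the socket: how far it is pressed, m. 0 with nothing on it or with the unlocked stake merely standing on it; 0.008 with the stake's flange pressed onto the socket; about 0.002 with the stake locked; travel 0.012. It pushes up with about 7 N at 0 and 12 N at 0.008 m
- copper_cup: bystander: a copper cup, 70 mm in diameter, 70 mm high, origin at the centre of its underside
- hammer: bystander: a hammer with a wooden handle, 260 mm long, lying on the table beyond the stump

How it is judged (in metres and radians):
On the way, in this order (a step that is already met when the one before it is completed fails the run):
1. the dome stake's foot is down in the slot, lengthwise, with the stake upright (z of dome_stake in the frame of bench_block below 0.0835 m and horizontal distance between dome_stake and bench_block below 0.012 m and angle between the x axis of dome_stake and the x axis of bench_block, either way round below 0.3 rad and angle between dome_stake's own z axis and vertical below 0.15 rad), for 0.05 s.
2. the foot has been turned across the slot, below its lips, against the spring (value of joint plunger above 0.001 m and horizontal distance between dome_stake and bench_block below 0.012 m and angle between the x axis of dome_stake and the y axis of bench_block, either way round below 0.35 rad), for 0.05 s.
At the end, for the whole second after the job is handed in: The dome stake, released and at rest, stands upright (0.1 rad) in the socket, within 12 mm of the block's axis and under 83.5 mm above its origin, foot across the slot (stake x within 0.3 rad of block y), sprung up into the lock (plunger at 1.0 to 3.8 mm) (value of joint plunger between 0.001 and 0.0038 m and angle between the x axis of dome_stake and the y axis of bench_block, either way round below 0.3 rad and horizontal distance between dome_stake and bench_block below 0.012 m and z of dome_stake in the frame of bench_block below 0.0835 m and angle between dome_stake's own z axis and vertical below 0.1 rad and linear speed of dome_stake below 0.01 m/s and angular speed of dome_stake below 0.1 rad/s); the robot touches nothing.
It fails at once if the stake is forced against the socket or its spring with 35 N or more (contact force between dome_stake and socket above 35 N).
It fails at once if another stake is moved by more than 15 mm (distance of any of flat_stake, ridge_stake from where it was at the start of the episode above 0.015 m).
It fails at once if the copper cup or the hammer is moved by more than 20 mm (distance of any of copper_cup, hammer from where it was at the start of the episode above 0.02 m).
It also fails if it takes over 72 s, if anything falls off the work surface, if the arm or the gripper's body presses on something with over 40 N, if the wrist force passes 120 N, or if a joint passes its speed limit or range.

ROBOT

A 7-joint arm with a two-finger parallel gripper is mounted at the origin on the work surface. World frame = base frame: x ahead of the robot, y to its left, z up, the work surface at z = 0. Lengths are in m, angles in degrees, forces in N, time in s.
With the tool pointing down it reaches from about 0.4 to 0.85 m from the base axis. Payload 4.4 kg.
Tool frame: the origin (TCP) lies at the very end of the fingers, on their centre line; the grasp point (between the pads) lies 19 mm behind it; z points along the fingers, y is the line along which they close (so a half turn about z gives the same grasp; the last joint's range is limited). The gripper opens to 94 mm and grips with 3 to 60 N. Pads are 16 mm wide; open, the fingers measure 119 mm over their backs; the gripper's body (75 mm by 177 mm) begins 78 mm behind the grasp point.
Start: joints at [-73.442, 36.005, 2.206, 86.941, -1.547, 57.084, -1.146], TCP at [0.226, 0.61, 0.205] pointing down, gripper open.
Joint ranges: [-175.42, 175.42], [-21.48, 121.26], [-71.46, 75.88], [10.55, 141.38], [-63.04, 243.04], [13.31, 113.54], [-168.57, 168.57]. Speed limits (degrees/s): [147.25, 147.25, 180, 180, 180, 180, 180].

INTERFACE

Orientations are given as [roll, pitch, yaw] about the fixed x, y, z axes, in that order (R = Rz(yaw) Ry(pitch) Rx(roll)).
In Python, from station import bot, gripper_to, planner, sensors, cams, ticket, models gives the robot as it stands. Calls block until the motion is done:
- bot.move_ptp(position, orientation): joint-space move of the TCP to a pose.
- bot.servo_line(position, orientation=None, speed=0.15, stop_force=None): straight line of the TCP; orientation=None keeps the orientation; speed is the mean speed in m/s. With stop_force (N) it stops when the force on the tool has changed by that much, and returns True; else False.
- bot.movej(angles): joint-space move.
- gripper_to(opening, newtons=None): finger opening in m; newtons is the grip in N (None keeps the last); returns when the fingers have stopped.
- bot.sleep(seconds).
- planner.inverse_kinematics(position, orientation): joint angles nearest the present ones, or None.
- sensors.state(): the state.
- cams.get_image(name): name is "scene" or "top" or "wrist"; returns a dict with "pixels" (400x640x3 uint8, blue, green, red), "mtx" (3x3 intrinsics, pixels), "eye" and "attitude" of the camera in the world; the wrist camera has in their place "T_tool_cam" (4x4, takes a point from camera to tool coordinates, whose origin is the TCP and whose axes are the flange's). Camera axes: x right, y up, looking along -z (the intrinsics and any distortion apply to the point x, -y, -z); pixel columns grow to the right and rows downward; lengths in m; the calibration is good to about 2 mm. A picture is of the moment at which its call begins: read the wrist's pose just before it. There is no depth.
A pose or a line that the arm cannot do raises bot.IKError and nothing moves.
- ticket.job_done(): hands the job in; it is judged then, once.
Trained networks look in a picture, given as the dict that the camera call returned (one of the last four; its "shot" number tells which), for a name from the list of things; names that differ only in an ending like _2 or _b are one class to them, and where a whole thing is asked for, a point or a joint stands for the part that bears it (a point fixed in the world has none). Each returns a list of dicts, best first, with "p" (0 to 1); they miss things now and then, are a little off and sometimes report something else, mostly with a low value. They report only what shows in the picture. A call takes as long as a camera call.
- models.look_for(thing, picture): "position" ([x, y, z] in m, in world coordinates, good to about 4 mm: the middle of the surface that is visible of it).
- models.landmark_of(thing, picture): "position" ([x, y, z] in m, in world coordinates, good to about 4 mm: a listed point, or the origin of a listed thing).
The state is a dict: "t": time; "joint_pos": joint angles; "dq": joint speeds; "effort": joint torques, N m; "ee_pos": TCP position; "eef_rot": TCP orientation; "contact_force": force on the tool from outside, world axes, zero at the start; "ft_torque": the same for the moment, N m; "width": finger opening in m; "grip_force": force on a finger pad.
Only numpy, scipy, OpenCV 4.12 (cv2) and the standard library are available. Lean on these libraries where they do the work, as an engineer would, in place of code of your own. Each camera call takes 0.05 s, during which the arm holds its last target. There are 200 camera calls.

## Working session

There is one attempt and no reset: what is moved stays moved. The work goes in short steps, each a Python script; the robot and the scene stay as the last script left them, time stands still between calls to the robot, and variables do not carry over. Pictures are saved under pics/ and viewed, at most 10 in all, crops included, and the job is handed in when it is done.

```bash
ls; mkdir -p pics; python3 - <<'E'
from station import *
import cv2
s=sensors.state();print(s['t'],s['ee_pos'],s['eef_rot'],s['contact_force'],s['width'])
ims={n:cams.get_image(n) for n in("scene","top")}
for n,i in ims.items():
    print(n,i['mtx'],i['eye'],i['attitude'],[k for k in i])
    for th in("dome_stake","flat_stake","ridge_stake","rack","bench_block","copper_cup","hammer"):
        print(th,[(r['position'],r['p']) for r in models.landmark_of(th,i)[:2]])
    for th in("shank_grip","slot_guess","block_top"):
        print(th,[(r['position'],r['p']) for r in models.landmark_of(th,i)[:2]])
cv2.imwrite('pics/a.png',cv2.resize(cv2.vconcat([ims['scene']['pixels'],ims['top']['pixels']]),(480,600)))
cv2.imwrite('pics/top.png',ims['top']['pixels']);cv2.imwrite('pics/scene.png',ims['scene']['pixels'])
E
```

```text
pics
0.0 [0.22557559 0.60891613 0.2045695 ] [-1.79893720e+02  1.25480863e-03  1.59669446e+02] [ 0.12317172  0.07778404 -0.27939406] 0.09432720034640318
scene [[400.5104592    0.         315.16204985]
 [  0.         400.5104592  202.49765559]
 [  0.           0.           1.        ]] [1.08765804 0.05161377 0.83287627] [3.12832975e+01 3.75932551e-02 8.90772866e+01] ['pixels', 'mtx', 'eye', 'attitude', 'shot']
dome_stake [([0.5207, 0.1225, 0.0164], 0.8)]
flat_stake [([0.5018, 0.201, 0.0182], 0.89)]
ridge_stake [([0.4774, 0.2813, 0.0148], 0.51)]
rack [([0.5032, 0.2035, -0.0045], 0.91)]
bench_block [([0.5753, -0.215, 0.0004], 0.94)]
copper_cup [([0.7518, 0.0921, 0.0051], 0.64)]
hammer [([0.7658, -0.1465, 0.0059], 0.72)]
shank_grip [([0.5251, 0.1255, 0.0637], 0.68)]
slot_guess [([0.5738, -0.2153, 0.0955], 0.89), ([0.5193, 0.1217, 0.0172], 0.69)]
block_top [([0.5733, -0.221, 0.0784], 0.77)]
top [[433.50204897   0.         317.2060679 ]
 [  0.         433.50204897 193.78305812]
 [  0.           0.           1.        ]] [0.57862089 0.05967783 0.87210424] [  4.25960197   0.44926178 -89.91587092] ['pixels', 'mtx', 'eye', 'attitude', 'shot']
dome_stake [([0.521, 0.1254, 0.0146], 0.88)]
flat_stake [([0.5037, 0.2034, 0.015], 0.72), ([0.4783, 0.2792, 0.0146], 0.18)]
ridge_stake [([0.4807, 0.2797, 0.0129], 0.7), ([0.5745, -0.2166, 0.0862], 0.59)]
rack [([0.4989, 0.2015, 0.0], 0.84)]
bench_block [([0.5769, -0.2156, 0.0004], 0.68), ([0.7748, -0.149, 0.0009], 0.45)]
copper_cup [([0.7544, 0.0919, -0.0042], 0.74)]
hammer [([0.7718, -0.1471, 0.0016], 0.76)]
shank_grip [([0.5221, 0.1295, 0.0646], 0.78)]
slot_guess [([0.5761, -0.214, 0.0894], 0.7)]
block_top [([0.5776, -0.2136, 0.0836], 0.94)]
```

View pics/scene.png

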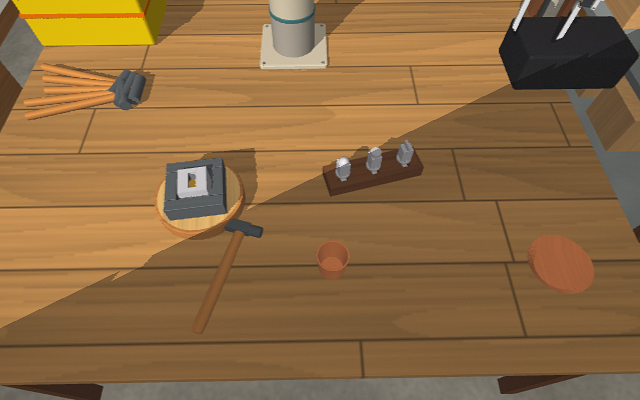

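View pics/top.png

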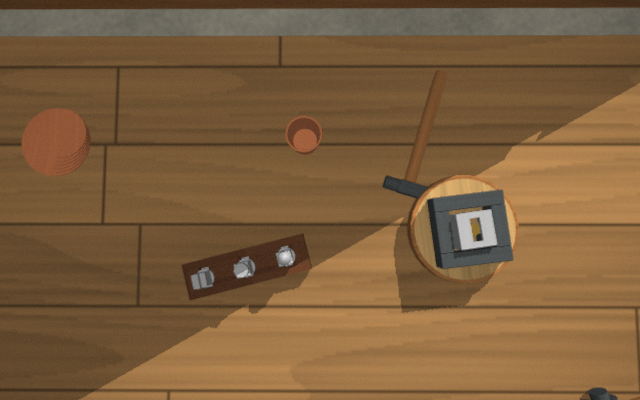

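The scene view shows the dome stake nearest the robot's right end of the rack (dome at scene pixel 343,165 and top pixel 285,257). The flat and ridge stakes follow it, and the block with the slot is at top pixel (476,229). The block's yaw is about 6.5°, the rack's about 15°. Next I check IK and look with the wrist camera over the socket and then over the stake.

```bash
python3 - <<'E'
from station import *
import cv2,numpy as np,pickle
np.set_printoptions(precision=4,suppress=True)
for y0 in(105,-75,15,-165):
    q=[planner.inverse_kinematics(p,[180,0,y]) for p,y in(([.521,.125,.05],y0),([.576,-.215,.12],y0-8.5),([.576,-.215,.12],y0-98.5),([.576,-.215,.12],y0-106))]
    for a in q: print(y0,None if a is None else np.round(a,1))
d={}
y0=105
for nm,p in(("r1",[.50,.13,.30]),("r2",[.56,.10,.30]),("s1",[.60,-.20,.30]),("s2",[.54,-.23,.30])):
    try: bot.move_ptp(p,[180,0,y0])
    except bot.IKError as e: print(nm,e); continue
    bot.sleep(.3)
    s=sensors.state();i=cams.get_image("wrist")
    d[nm]=(s['ee_pos'],s['eef_rot'],i)
    cv2.imwrite(f'pics/{nm}.png',i['pixels'])
    for th in("dome_stake","shank_grip","slot_guess","block_top"):
        print(nm,th,[(r['position'],r['p']) for r in models.landmark_of(th,i)[:1]])
    print(s['t'],s['ee_pos'],s['eef_rot'],np.round(s['joint_pos'],1),s['contact_force'])
print(i['T_tool_cam'],i['mtx'],list(i))
pickle.dump(d,open('d.pkl','wb'))
a=cv2.hconcat([cv2.resize(d[k][2]['pixels'],(400,250)) for k in("r1","r2")]);b=cv2.hconcat([cv2.resize(d[k][2]['pixels'],(400,250)) for k in("s1","s2")])
cv2.imwrite('pics/four.png',cv2.vconcat([a,b]))
E
```

```text
105 [-24.4  40.7  12.1 112.8 -16.9  28.2  14.8]
105 [  4.7  40.6  21.7  97.9 -19.8  45.3  42.2]
105 [ -5.3  44.9  39.9  98.2 -36.   50.4 -33.2]
105 [ -6.   45.4  41.4  98.3 -37.3  51.  -39.6]
-75 [  2.   42.7 -28.6 112.1  35.3  34.1 144.9]
-75 [ -15.6   56.4   65.5   98.5  -56.8   64.9 -105.7]
-75 [ 18.3  38.8  -0.7  97.5   0.6  43.7 113.8]
-75 [ 16.9  38.8   1.5  97.6  -1.3  43.7 108.1]
15 [-35.7  43.9  30.2 113.2 -39.3  33.5 -53.6]
15 [ -5.3  44.9  39.9  98.2 -36.   50.4 -33.2]
15 [ -15.6   56.4   65.5   98.5  -56.8   64.9 -105.7]
15 [ -15.6   56.4   65.5   98.5  -56.8   64.9 -113.2]
-165 [-12.7  40.   -5.8 112.5   8.   27.9  80.8]
-165 [ 18.3  38.8  -0.7  97.5   0.6  43.7 113.8]
-165 [  4.7  40.6  21.7  97.9 -19.8  45.3  42.2]
-165 [  3.8  40.9  23.3  98.  -21.2  45.6  36. ]
r1 dome_stake [([0.5206, 0.1242, 0.0154], 0.86)]
r1 shank_grip []
r1 slot_guess [([0.7568, 0.0926, 0.0009], 0.39)]
r1 block_top [([0.7557, 0.0886, -0.0006], 0.17)]
3.4167 [0.4999 0.1304 0.2998] [-179.984     0.0009  105.0515] [-35.4  20.5  24.7 100.9  -9.6  60.8   7.7] [ 0.444  -0.8257  0.8972]
r2 dome_stake [
[... 343 characters left out ...]
0.5746, -0.2152, 0.0921], 0.65)]
6.05 [ 0.6003 -0.1988  0.3001] [179.9862  -0.0147 105.1057] [  0.4  31.8  26.3  83.  -14.6  68.6  43.8] [ 0.2689 -0.133   0.2613]
s2 dome_stake []
s2 shank_grip []
s2 slot_guess [([0.5769, -0.2173, 0.0923], 0.89)]
s2 block_top [([0.5735, -0.2141, 0.084], 0.93)]
6.975 [ 0.5408 -0.2293  0.2997] [-179.9948   -0.0093  105.0945] [  3.1  27.6  27.   90.4 -13.4  65.3  48.2] [ 0.4393 -0.1497 -0.4561]
[[ 0.0004  0.9679  0.2514  0.0725]
 [ 1.     -0.0005  0.0004  0.0018]
 [ 0.0005  0.2514 -0.9679 -0.1789]
 [ 0.      0.      0.      1.    ]] [[328.1878   0.     314.9078]
 [  0.     328.1878 198.7736]
 [  0.       0.       1.    ]] ['pixels', 'mtx', 'T_tool_cam', 'shot']
```

View pics/four.png

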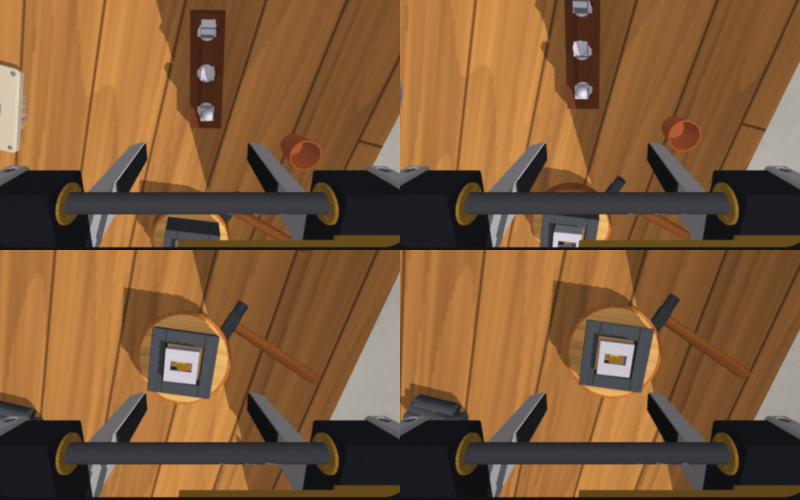

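The wrist views show the dome stake at about (331,179) in r1 and (291,144) in r2, in full-resolution pixels. The slot is at about (290,186) in s1 and (342,173) in s2. I'll enlarge these crops to get precise corners.

```bash
python3 - <<'E'
import cv2,pickle
d=pickle.load(open('d.pkl','rb'))
o={'r1':(331,179),'r2':(291,144),'s1':(290,186),'s2':(342,173)}
c={}
for k,(u,v) in o.items():
    p=d[k][2]['pixels'][v-38:v+37,u-50:u+50]
    p=cv2.resize(p,(400,300),interpolation=cv2.INTER_CUBIC)
    for j in range(0,100,10):
        cv2.line(p,(j*4,0),(j*4,4 if j%50 else 12),(0,255,255),1)
        if j<75: cv2.line(p,(0,j*4),(4 if j%50 else 12,j*4),(0,255,255),1)
    c[k]=p
cv2.imwrite('pics/crops.png',cv2.vconcat([cv2.hconcat([c['r1'],c['r2']]),cv2.hconcat([c['s1'],c['s2']])]))
E
```

```text
(no output)
```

View pics/crops.png

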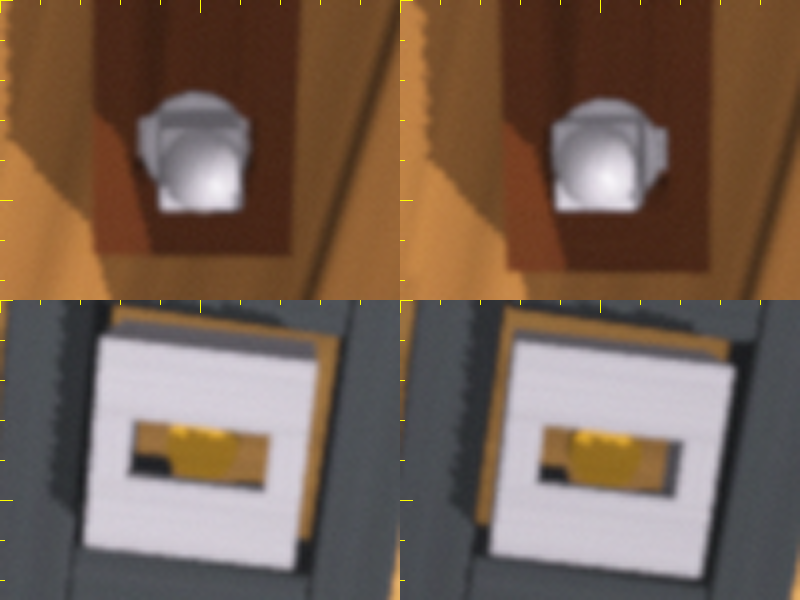

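The crops show the socket's white top square (corners readable in both views) with the slot centred in it, and the dome and square shank top centred near crop (201,169) in r1 and (197,169) in r2. I'll triangulate these.

```bash
cat > h.py <<'E'
import numpy as np
from scipy.spatial.transform import Rotation as R
def ray(pos,rpy,im,u,v):
    K=im['mtx'];T=np.array(im['T_tool_cam']);Rt=R.from_euler('xyz',rpy,degrees=True).as_matrix()
    d=np.array([(u-K[0,2])/K[0,0],-(v-K[1,2])/K[1,1],-1])
    d=Rt@T[:3,:3]@d
    return np.array(pos)+Rt@T[:3,3],d/np.linalg.norm(d)
def tri(rays):
    A=0;b=0
    for c,d in rays:
        P=np.eye(3)-np.outer(d,d);A=A+P;b=b+P@c
    x=np.linalg.solve(A,b)
    return x,[np.linalg.norm((np.eye(3)-np.outer(d,d))@(x-c)) for c,d in rays]
E
python3 - <<'E'
import pickle;from h import *
np.set_printoptions(precision=4,suppress=True)
D=pickle.load(open('d.pkl','rb'))
o={'r1':(281,141),'r2':(241,106),'s1':(240,148),'s2':(292,135)}
px=lambda k,x,y:ray(*D[k],o[k][0]+(x-1.5)/4,o[k][1]+(y-1.5)/4)
for n,a,b in(('dome',(201,169),(197,169)),('shL',(159,212),(154,212)),('shR',(242,212),(240,212))):
    print(n,*tri([px('r1',*a),px('r2',*b)]))
S1=[(99,36),(317,60),(295,270),(84,247),(134,121),(270,134),(266,190),(131,174)]
S2=[(114,30),(335,67),(304,278),(90,256),(144,127),(284,142),(278,198),(139,183)]
X=[]
for a,b in zip(S1,S2):
    x,e=tri([px('s1',*a),px('s2',*b)]);X.append(x);print(x,np.round(e,4))
X=np.array(X)
for q in(X[:4],X[4:]):
    print('c',q.mean(0)); e=[q[1]-q[0],q[2]-q[3],q[3]-q[0],q[2]-q[1]]
    print([ (round(np.linalg.norm(v[:2]),4),round(np.degrees(np.arctan2(v[1],v[0])),1)) for v in e])
# fixed-plane check z=.0905, also rack edges direction
def pl(r,z): c,d=r; return c+d*(z-c[2])/d[2]
for z in(.086,.0905,.095):
  for k,S in(('s1',S1),('s2',S2)):
    for sl in (slice(0,4),slice(4,8)):
      q=np.array([pl(px(k,*a),z) for a in S[sl]]);print(z,k,q.mean(0),[ (round(np.linalg.norm(v[:2]),4),round(np.degrees(np.arctan2(v[1],v[0])),1)) for v in (q[1]-q[0],q[2]-q[3],q[3]-q[0],q[2]-q[1])])
q=[pl(px('r1',*a),.034) for a in((93,0),(93,250),(300,0),(291,252))];print('rack',q,np.degrees([np.arctan2(*(q[i][:2]-q[i+1][:2])[::-1]) for i in(0,2)]))
E
```

```text
dome [0.5233 0.1248 0.0778] [np.float64(0.0004125214102480842), np.float64(0.00041252141024799676)]
shL [0.5141 0.1093 0.0823] [np.float64(0.0002692276052489539), np.float64(0.0002692276052489571)]
shR [0.5391 0.1158 0.0812] [np.float64(0.00018828288676700521), np.float64(0.00018828288676692783)]
[ 0.5382 -0.1893  0.0972] [0.0015 0.0015]
[ 0.6022 -0.1813  0.0955] [0.0004 0.0004]
[ 0.6124 -0.2445  0.097 ] [0.0001 0.0001]
[ 0.5485 -0.2555  0.0933] [0.0001 0.0001]
[ 0.554  -0.2138  0.0903] [0.0001 0.0001]
[ 0.5945 -0.2063  0.0951] [0.0003 0.0003]
[ 0.5976 -0.2229  0.0962] [0.0002 0.0002]
[ 0.557  -0.2303  0.0901] [0.0002 0.0002]
c [ 0.5753 -0.2176  0.0957]
[(np.float64(0.0645), np.float64(7.1)), (np.float64(0.0649), np.float64(9.8)), (np.float64(0.067), np.float64(-81.2)), (np.float64(0.064), np.float64(-80.8))]
c [ 0.5758 -0.2183  0.0929]
[(np.float64(0.0412), np.float64(10.5)), (np.float64(0.0413), np.float64(10.4)), (np.float64(0.0168), np.float64(-79.7)), (np.float64(0.0168), np.float64(-79.3))]
0.086 s1 [ 0.5753 -0.2201  0.086 ] [(np.float64(0.0657), np.float64(8.8)), (np.float64(0
[... 1721 characters left out ...]
t64(0.0406), np.float64(9.6)), (np.float64(0.0408), np.float64(8.2)), (np.float64(0.0162), np.float64(-79.9)), (np.float64(0.0172), np.float64(-79.2))]
0.095 s2 [ 0.5753 -0.2174  0.095 ] [(np.float64(0.0652), np.float64(5.7)), (np.float64(0.0652), np.float64(9.1)), (np.float64(0.0678), np.float64(-80.8)), (np.float64(0.064), np.float64(-80.7))]
0.095 s2 [ 0.5757 -0.2181  0.095 ] [(np.float64(0.0416), np.float64(9.0)), (np.float64(0.0418), np.float64(8.9)), (np.float64(0.0168), np.float64(-79.4)), (np.float64(0.0169), np.float64(-78.9))]
rack [array([0.4774, 0.1631, 0.034 ]), array([0.4992, 0.0791, 0.034 ]), array([0.5443, 0.1811, 0.034 ]), array([0.5666, 0.0965, 0.034 ])] [104.5907 104.7906]
```

The measurements agree with the given sizes:

| Item | Position | Check |
|---|---|---|
| Stake | (0.523, 0.125), yaw 14.7° | shank top at z≈0.082 m, so the foot is at 0.016 m, as expected |
| Slot | (0.5757, -0.218), z≈0.094 m, yaw 8.8° | 64 mm square measures 64–65 mm |

Now I grasp the stake.

```bash
python3 - <<'E'
from station import *
import cv2,numpy as np,pickle
np.set_printoptions(precision=4,suppress=True)
def st(n):
    s=sensors.state();print(n,round(s['t'],2),s['ee_pos'],s['eef_rot'],s['contact_force'],s['ft_torque'],round(s['width'],4),s['grip_force']);return s
bot.move_ptp([.523,.125,.16],[180,0,104.7]);st('above')
print(bot.servo_line([.523,.125,.0485],[180,0,104.7],speed=.08,stop_force=8))
bot.sleep(.2);st('down')
gripper_to(.02,40);bot.sleep(.2);st('grip')
print(bot.servo_line([.523,.125,.165],speed=.06));bot.sleep(.2);st('lift')
bot.move_ptp([.5757,-.218,.165],[180,0,98.8]);bot.sleep(.4)
s=st('over');i=cams.get_image("wrist");pickle.dump((s['ee_pos'],s['eef_rot'],i),open('o.pkl','wb'))
cv2.imwrite('pics/over.png',cv2.resize(i['pixels'][100:340,155:475],(800,600),interpolation=cv2.INTER_CUBIC))
E
```

```text
above 8.65 [0.524  0.1235 0.1606] [179.9208   0.0547 104.5737] [ 0.5522 -0.2436  0.2964] [-0.1191  0.0587 -0.0209] 0.0939 0.0
False
down 10.39 [0.5232 0.1251 0.0488] [179.9623  -0.0018 104.6995] [ 0.6713 -0.085  -0.3485] [-0.0168  0.0465  0.0126] 0.0937 0.0
grip 11.64 [0.5226 0.1249 0.0485] [-179.959    -0.0086  104.7008] [-1.6872 -1.0898  1.2902] [-0.1268  0.3482  0.0213] 0.026 39.994591788126854
False
lift 13.93 [0.5229 0.1249 0.1649] [-179.9836    0.0024  104.6954] [ 0.4025  0.2712 -2.7512] [-0.1263  0.0589 -0.0103] 0.0255 39.99307988837245
over 15.64 [ 0.5759 -0.2175  0.1651] [179.9958  -0.0054  98.8465] [-0.4283  0.4832 -3.2869] [-0.1137  0.0371 -0.0058] 0.026 39.993161489255726
```

View pics/over.png

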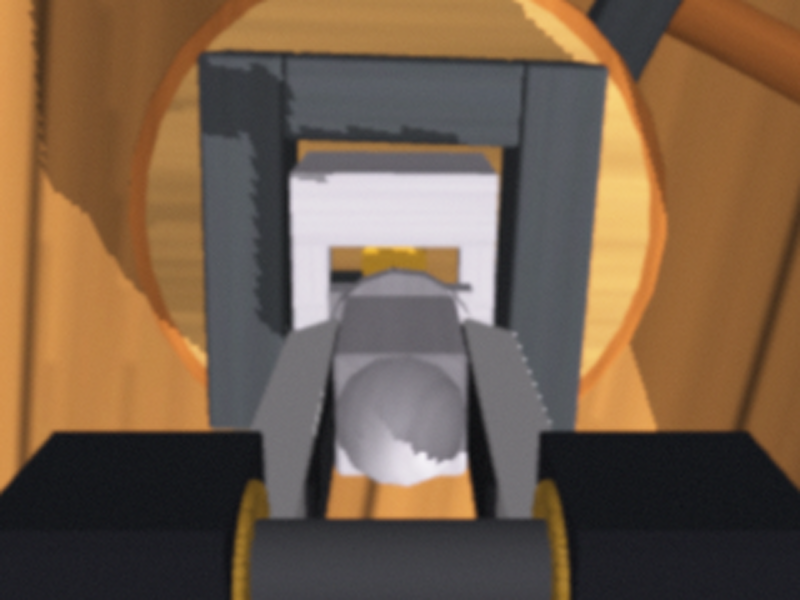

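The view over the socket shows the foot's right end at crop (470,287), the near edge of the slot mouth at row 247 (columns 330–459), and the socket's near edge at row 172. I'll check the alignment with rays, then lower with a force guard.

```bash
cat > m.py <<'E'
from station import *
import numpy as np
np.set_printoptions(precision=4,suppress=True)
def st(n):
    s=sensors.state();print(n,round(s['t'],2),s['ee_pos'],s['eef_rot'],s['contact_force'],s['ft_torque'],round(s['width'],4));return s
E
python3 - <<'E'
from m import *
import pickle;from h import *
p,r,i=pickle.load(open('o.pkl','rb'))
Rt=R.from_euler('xyz',r,degrees=True).as_matrix()
for x,y in((330,247),(459,247),(291,172),(497,172)):
    c,d=ray(p,r,i,155+(x-.75)/2.5,100+(y-.75)/2.5)
    for z in(.0905,.095): q=c+d*(z-c[2])/d[2]; print(x,y,z,Rt.T@(q-p))
bot.servo_line([.5757,-.218,.134],[180,0,98.8],speed=.06);bot.sleep(.3);st('pre')
print(bot.servo_line([.5757,-.218,.104],[180,0,98.8],speed=.012,stop_force=4));st('stop')
E
```

```text
330 247 0.0905 [ 0.007  -0.0208  0.0746]
330 247 0.095 [ 0.0082 -0.0204  0.0701]
459 247 0.0905 [0.0071 0.0204 0.0746]
459 247 0.095 [0.0082 0.02   0.0701]
291 172 0.0905 [ 0.0312 -0.0325  0.0746]
291 172 0.095 [ 0.0319 -0.0318  0.0701]
497 172 0.0905 [0.0312 0.0318 0.0746]
497 172 0.095 [0.032  0.0312 0.0701]
pre 16.66 [ 0.5759 -0.2181  0.1344] [179.9643   0.0166  98.8013] [-0.6641 -0.074  -2.9817] [-0.0501  0.0295  0.0017] 0.0259
True
stop 18.32 [ 0.5757 -0.218   0.1121] [-179.9922   -0.0078   98.8049] [-0.0009 -0.6123  4.8865] [ 0.0083  0.0362 -0.0307] 0.0256
```

The foot met the plunger at 0.0796 m (TCP 0.1121 m), which puts the mouth at about 0.0936 m and matches the camera. Now I press down.

```bash
python3 - <<'E'
from m import *
bot.sleep(.1);st('hold')
print(bot.servo_line([.5757,-.218,.1053],[180,0,98.8],speed=.01,stop_force=9));st('stop');bot.sleep(.2);st('settled')
E
```

```text
hold 18.42 [ 0.5757 -0.218   0.1121] [-179.9878   -0.0056   98.8071] [ 0.146  -0.1085  4.566 ] [-0.1139 -0.0955 -0.011 ] 0.0256
False
stop 19.15 [ 0.5757 -0.218   0.106 ] [179.9817  -0.0097  98.802 ] [-1.1585 -0.6653  8.1484] [ 0.1073  0.3298 -0.0514] 0.0257
settled 19.35 [ 0.5757 -0.218   0.106 ] [179.9794  -0.0081  98.7975] [-0.83    0.9645  8.4332] [0.1065 0.3331 0.0019] 0.0259
```

The spring force of about 11.4 N corresponds to about 7 mm pressed, so the foot is below the lips. I'll turn clockwise in steps and watch forces and moment.

```bash
python3 - <<'E'
from m import *
for y in np.arange(98.8-7.5,8.7,-7.5):
    h=bot.servo_line([.5757,-.218,.1053],[180,0,float(y)],speed=.05,stop_force=8)
    s=st(h)
    if h or abs(s['ft_torque'][2])>.6 or s['contact_force'][2]>16: print('ABORT');break
E
```

```text
False 19.63 [ 0.576  -0.2183  0.1061] [179.9532   0.0276  91.2717] [-0.4623  0.8383  7.7134] [-0.0128  0.2199 -0.0492] 0.0257
False 19.92 [ 0.5762 -0.2185  0.1062] [179.9281   0.0413  83.7722] [-0.4112 -0.3084  7.5704] [-0.0634  0.2102 -0.0171] 0.0254
False 20.2 [ 0.5763 -0.2187  0.1062] [179.9048   0.0419  76.267 ] [ 0.3154 -0.3811  8.3199] [-0.1307  0.1584 -0.0028] 0.0258
False 20.48 [ 0.5763 -0.2188  0.1063] [179.8872   0.0371  68.7666] [-0.1556 -0.403   8.0819] [-0.1227  0.185  -0.0044] 0.0257
False 20.77 [ 0.5764 -0.2189  0.1063] [179.8765   0.0276  61.2654] [-0.2248 -0.6578  8.497 ] [-0.1963  0.1741 -0.0429] 0.0258
False 21.05 [ 0.5764 -0.2189  0.1063] [179.8694   0.0149  53.7632] [0.0264 0.2552 8.7258] [-0.1626  0.1872 -0.0332] 0.0259
False 21.33 [ 0.5764 -0.2189  0.1063] [179.8656  -0.0011  46.2623] [-0.3843  0.8633  8.019 ] [-0.1442  0.1789 -0.029 ] 0.0259
False 21.62 [ 0.5763 -0.219   0.1063] [179.8682  -0.0148  38.7639] [-0.0528 -0.413   8.2078] [-0.1197  0.142  -0.0065] 0.0261
False 21.9 [ 0.5763 -0.219   0.1063] [179.868   -0.0318  31.2596] [-0.4465 -0.4849  7.9406] [-0.1716  0.1575 -0.0758] 0.0255
False 22.18 [ 0.5764 -0.219   0.1063] [179.8722  -0.0479  23.7614] [ 0.5613 -0.4858  9.0823] [-0.149   0.1358 -0.044 ] 0.0259
False 22.47 [ 0.5763 -0.219   0.1063] [179.8783  -0.0628  16.261 ] [0.2881 0.2898 7.8545] [-0.1784  0.1359 -0.0358] 0.0256
False 22.75 [ 0.5759 -0.2189  0.1062] [179.9205  -0.0343   8.7597] [-0.4838 -0.9638  8.0391] [-0.0984  0.4016 -0.0625] 0.0262
```

```bash
python3 - <<'E'
from m import *
for z in (.1075,.109,.1102,.1112):
    h=bot.servo_line([.5757,-.218,z],[180,0,8.8],speed=.008,stop_force=7);bot.sleep(.15);s=st(h)
    if h or s['contact_force'][2]<1: break
E
```

```text
False 23.32 [ 0.5758 -0.2189  0.1082] [179.9297  -0.0338   8.7716] [-0.4914 -1.062   6.9297] [-0.1438  0.286  -0.0263] 0.0258
False 23.81 [ 0.5758 -0.2188  0.1096] [179.9285  -0.0296   8.7705] [-0.2932 -0.2544  6.1425] [-0.1152  0.2724 -0.0602] 0.0256
False 24.26 [ 0.5758 -0.2188  0.1106] [179.9268  -0.023    8.7764] [0.1587 0.0741 4.8404] [-0.3559  0.1636 -0.0317] 0.0259
True 24.62 [ 0.5759 -0.2189  0.1106] [179.8935  -0.0004   8.768 ] [-0.8025  1.0782  3.3524] [ 0.2586  0.192  -0.0014] 0.0259
```

It rose 4.6 mm and met the lock's stop, so the plunger is at about 2.4 mm. Now I release, retreat and look.

```bash
python3 - <<'E'
from m import *
import cv2
gripper_to(.06);bot.sleep(.2);s=st('open')
p=s['ee_pos'];bot.servo_line([p[0],p[1],.25],[180,0,8.8],speed=.08);bot.sleep(.3);st('up')
a=cams.get_image("wrist");t=cams.get_image("scene")
for th in("dome_stake","shank_grip","shoulder"): print(th,[(r['position'],r['p']) for i in(a,t) for r in models.landmark_of(th,i)[:1]])
cv2.imwrite('pics/end.png',cv2.hconcat([cv2.resize(a['pixels'][60:360,150:450],(400,400)),cv2.resize(t['pixels'][140:240,145:245],(400,400),interpolation=cv2.INTER_CUBIC)]))
E
```

```text
open 25.52 [ 0.576  -0.2195  0.1108] [179.8224  -0.0197   8.7562] [-0.1301  0.6152  0.5075] [-0.0156  0.1688 -0.0378] 0.0597
up 27.72 [ 0.576  -0.2195  0.2499] [-179.9955    0.0122    8.8   ] [-0.2822  0.5504  1.0441] [-0.0081  0.1461  0.0357] 0.0605
dome_stake [([0.5772, -0.216, 0.0792], 0.73), ([0.5741, -0.2236, 0.0772], 0.72)]
shank_grip [([0.5813, -0.2196, 0.1288], 0.8), ([0.5801, -0.2174, 0.1241], 0.69)]
shoulder [([0.5733, -0.2224, 0.0992], 0.81), ([0.5769, -0.2163, 0.0986], 0.87)]
```

View pics/end.png

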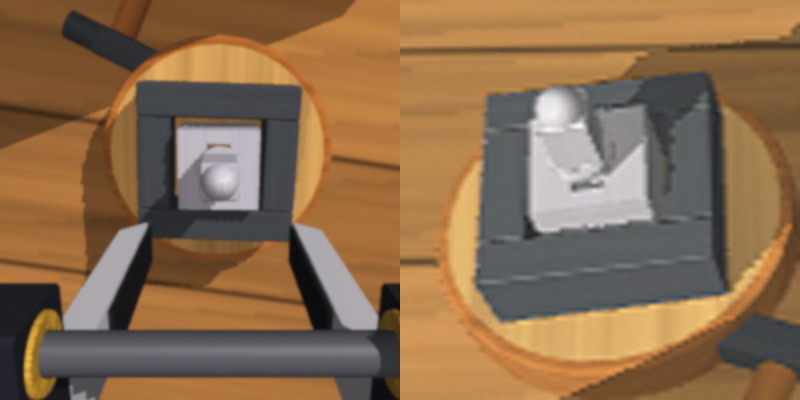

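The stake stands in the slot, flats square to the socket. As a numeric check for tilt, I'll intersect both rays to the dome's centre (wrist pixel 314.3,195.8; scene pixel 185,166).

```bash
python3 - <<'E'
from m import *;from h import *
s=sensors.state();i=cams.get_image("wrist");t=cams.get_image("scene")
r1=ray(s['ee_pos'],s['eef_rot'],i,314.3,195.8)
K=t['mtx'];d=R.from_euler('xyz',t['attitude'],degrees=True).as_matrix()@[(185-K[0,2])/K[0,0],-(166.2-K[1,2])/K[1,1],-1]
print(tri([r1,(np.array(t['eye']),d/np.linalg.norm(d))]), 'expected .576 -.2185 .1445')
E
```

```text
(array([ 0.5795, -0.217 ,  0.1497]), [np.float64(0.0017631321195550821), np.float64(0.00176313211955517)]) expected .576 -.2185 .1445
```

The dome ray check is within 3.5 mm laterally, but the rays miss each other by about 3.5 mm. I'll take one better pair of wrist views to settle the tilt and height.

```bash
python3 - <<'E'
from m import *
from h import *
import cv2,pickle
D={};c=[]
for k,p in(('e1',[.53,-.22,.30]),('e2',[.61,-.22,.30])):
    bot.move_ptp(p,[180,0,8.8]);bot.sleep(.3);s=sensors.state();i=cams.get_image("wrist")
    C,_=ray(s['ee_pos'],s['eef_rot'],i,0,0);T=i['T_tool_cam'];Rt=R.from_euler('xyz',s['eef_rot'],degrees=True).as_matrix()
    v=(Rt@T[:3,:3]).T@(np.array([.576,-.2185,.1445])-C);K=i['mtx']
    u=(K[0,2]-K[0,0]*v[0]/v[2],K[1,2]+K[1,1]*v[1]/v[2]);o=(int(u[0])-40,int(u[1])-40)
    print(k,'pred dome in crop',(u[0]-o[0])*5+2,(u[1]-o[1])*5+2,'r',13e-3*K[0,0]/-v[2]*5,o)
    D[k]=(s['ee_pos'],s['eef_rot'],i,o)
    c.append(cv2.resize(i['pixels'][o[1]:o[1]+80,o[0]:o[0]+80],(400,400),interpolation=cv2.INTER_CUBIC))
pickle.dump(D,open('e.pkl','wb'));cv2.imwrite('pics/e.png',cv2.hconcat(c));st('')
E
```

```text
e1 pred dome in crop 205.5670594404607 203.1190434401962 r 64.66563548135377 (280, 103)
e2 pred dome in crop 203.87962965718953 202.43854569186834 r 60.75372163622082 (268, 177)
 29.71 [ 0.6095 -0.2201  0.3005] [-179.9869   -0.0354    8.7566] [-0.5232  0.0029 -0.4993] [-0.0257  0.2073 -0.032 ] 0.0599
```

View pics/e.png

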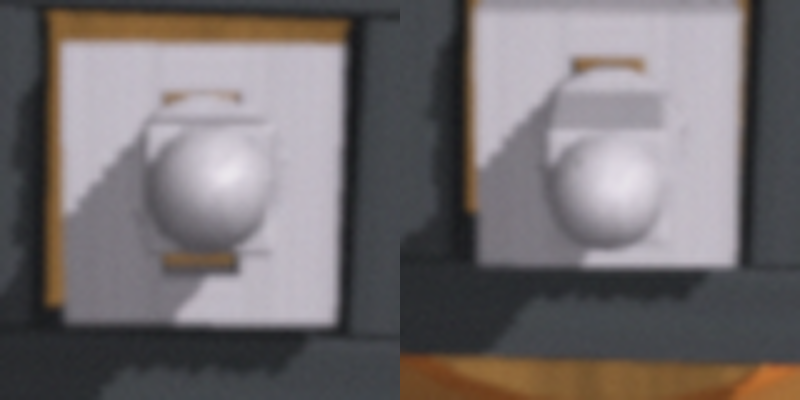

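In both views (e1 dome at about (208,187), e2 at about (206,190)) the dome sits a few mm toward +x of my prediction. I'll check whether that is camera bias or tilt by comparing with the socket square in the same pictures.

```bash
python3 - <<'E'
from m import *
from h import *
import pickle
D=pickle.load(open('e.pkl','rb'))
def pr(k,x,y): p,r,i,o=D[k];return ray(p,r,i,o[0]+(x-2)/5,o[1]+(y-2)/5)
def pl(r,z): c,d=r; return c+d*(z-c[2])/d[2]
print('dome tri',tri([pr('e1',208,187),pr('e2',206,190)]))
E={'e1':[(62,42),(347,43),(340,327),(64,325)],'e2':[(74,7),(341,8),(338,267),(77,267)]}
for k,d in(('e1',(208,187)),('e2',(206,190))):
    q=np.mean([pl(pr(k,*a),.094) for a in E[k]],0);D_=pl(pr(k,*d),.1445)
    print(k,'socket',q,'dome@.1445',D_,'diff',(D_-q)[:2])
# flange/shank: top-near shank bottom edge etc: slot ends
q=[pl(pr('e1',*a),.094) for a in((164,93),(242,93),(164,272),(238,272))];print('slot',np.mean(q,0))
# shank top near corners (z=.1445) e1,e2
for k,L in(('e1',[(148,122),(272,122)]),('e2',[(149,130),(262,130)])): print(k,[pl(pr(k,*a),.1445)[:2] for a in L])
E
```

```text
dome tri (array([ 0.5794, -0.2185,  0.1462]), [np.float64(3.3336284295199145e-05), np.float64(3.33362842951838e-05)])
e1 socket [ 0.5752 -0.219   0.094 ] dome@.1445 [ 0.5792 -0.2185  0.1445] diff [0.004  0.0005]
e2 socket [ 0.5758 -0.2184  0.094 ] dome@.1445 [ 0.5788 -0.2185  0.1445] diff [ 0.003  -0.0001]
slot [ 0.576  -0.2185  0.094 ]
e1 [array([ 0.59  , -0.2047]), array([ 0.5938, -0.229 ])]
e2 [array([ 0.5901, -0.2047]), array([ 0.5938, -0.2283])]
```

The dome is about 3 mm off the socket's axis in x, which is at most about 0.05 rad of tilt and inside the 0.1 rad limit. Its height agrees with the lock (unseated would be about 6 mm lower), so I'm handing in.

```bash
python3 - <<'E'
from station import *
print(ticket.job_done(), sensors.state()['t'])
E
```

```text
the job is handed in; nothing more can be done
the job is handed in; nothing more can be done
```

The dome stake is locked in the socket, turned a quarter turn clockwise and released, and the job is handed in at about 31 s; sampled forces stayed near 12 N, and it leans by up to about 0.05 rad (limit 0.1).

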